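# Key a sprocket onto the inspection mandrel

## Task

Mount the sprocket on the inspection mandrel for measuring: stand the brass key upright in the mandrel's slot, right down to the bottom, then slide the sprocket over shaft and key with its boss upward and its keyway on the key, and press it past the spring ball until it sits fully home on the mandrel's face. Work gently (no hard pushing on key, sprocket or mandrel), let go of everything, and leave the two black keys, the sample disc, the ring and the can where they are.

Things in the scene. Friction and masses are not known exactly. Their poses are not given: they have to be found in the camera images.
- mandrel: The mandrel fixture, bolted down: blue base plate 130 (x) x 110 (y) x 8 mm, on it a round aluminium block 72 mm across whose flat top (the seat) is 34 mm above the desk, from which the steel shaft rises. Origin under the shaft axis at desk level; same axes as seat. Pressing the key or the sprocket with more than about 30 N damages them.
- seat (a point): On the axis of the upright steel shaft, level with the seat. Shaft 30 mm in diameter, 42 mm tall above the seat, top edge rounded (3 mm). z up. A straight slot runs down its side, 11.5 mm wide, open at the top and outward, floor 8.8 mm from the axis. Block and shaft turn together, stiffly (0.5 N m), about z; the slot stands, unmeasured, up to 0.6 rad to either side of this point's x.
- slot (a point): Level with the seat, 15.5 mm from the shaft axis along x of seat; same axes: the middle of the range in which the slot may stand (up to 0.6 rad round the shaft to either side; look or feel for it). The slot continues below the seat as a closed pocket, 11.5 mm wide, from 8.8 to 22.2 mm from the axis, 26 mm deep; the key, down in it, stands 15.5 mm off the axis.
- ball_at (a point): On the shaft axis, 12 mm above the seat, level with a sprung brass ball (radius 4 mm) that stands 2.8 mm out of the shaft's side opposite the slot. The sprocket stops on it about 14 mm above home until pressed down, roughly 8 to 20 N beyond its weight, then slides on, and the ball clicks into a groove in its bore as it reaches the seat.
- key_mid (a point): Brass key, 12 mm (x) by 10 mm (y) by 61 mm tall (z), lowest 6 mm stepped in to 1.5 mm a side; point at its centre. Starts upright in a rack pocket, about 1 mm play, 39 mm of it above the rack. Its x goes along the slot's x, either way round. Fully down, its foot is 26 mm below the seat and its top 35 mm above it (7 mm below the shaft's top).
- hub_mid (a point): Steel sprocket, 36 mm tall, 0.35 to 0.6 kg, lying boss up: toothed disc 96 mm across, 10 mm thick, and above it an octagonal boss 54 mm across flats (flats square to x and y). Point on its axis 18 mm above its underside; x through the middle of the keyway (red mark outside it). Bore 31.6 mm, keyway 11.6 mm wide reaching 22.5 mm from the axis.
- rack: Fixed blue key rack, block 150 (x) x 50 (y) x 28 mm (z) with three pockets 22 mm deep, 48 mm apart along its x (at -48, 0, +48 mm); origin at the centre of its underside. The keys stand in it with their x along its x.
- spare1_mid (a point): A black undersize key, 10 x 8 x 45 mm, standing in the rack; leave it. Point at its centre.
- spare2_mid (a point): The other black undersize key, same size, standing in the rack; leave it. Point at its centre.
- puck: Bystander: steel sample disc, 32 mm diameter, 20 mm tall; origin at the centre of its underside.
- bearing: Bystander: steel ring 52 mm diameter, 15 mm tall; origin at the centre of its underside.
- lube: Bystander: can 48 mm diameter, 120 mm tall; origin at the centre of its underside.
Things that resemble listed ones, but are neither listed nor needed, are in the scene too. Leave any pink, turquoise or white look-alike of the part that bears hub_mid alone.

How it is judged:
By the outcome, as a careful person would: the job done as asked, in the order asked, and still so for the second after the job is handed in, with the robot touching nothing.
It also fails if it takes over 72 s, if anything falls off the work surface, if the arm or the gripper's body presses on something with over 40 N, if the wrist force passes 120 N, or if a joint passes its speed limit or range.

## Robot

A 7-joint arm with a two-finger parallel gripper is mounted at the origin on the work surface. World frame = base frame: x ahead of the robot, y to its left, z up, the work surface at z = 0. Lengths are in m, angles in rad, forces in N, time in s.
With the tool pointing down it reaches from about 0.4 to 0.85 m from the base axis. Payload 10.4 kg.
Tool frame: the origin (TCP) lies between the finger pads; the fingertips stand 11 mm ahead of it and the grasp point (between the pads) lies 8 mm behind it (tip_reach is the distance from the TCP to the fingertips, in m); z points along the fingers, y is the line along which they close (so a half turn about z gives the same grasp; the last joint's range is limited). The gripper opens to 85 mm and grips with 20 to 120 N. Pads are 22 mm wide; open, the fingers measure 114 mm over their backs; the gripper's body (76 mm by 85 mm) begins 54 mm behind the grasp point. The pads swing forward as they close: fully open they stand 13 mm farther back than shut.
Start: joints at [-1.315, 0.332, -0.065, 1.46, 0.022, 1.35, -0.088], TCP at [0.172, 0.601, 0.242] pointing down, gripper open.
Joint ranges: [-2.6, 2.6], [-0.5, 2.12], [-1.47, 1.34], [0.16, 2.42], [-1.27, 4.41], [0.06, 2.06], [-2.6, 2.6]. Speed limits (rad/s): [2.22, 2.22, 2.79, 2.79, 3.14, 3.14, 3.14].

## Interface

Orientations are given as a unit quaternion [x, y, z, w].
In Python, from workcell import * gives the robot as it stands.
- The arm moves only by the shell command python3 -m inch 'ROWS' [OPENING] [FORCE]. ROWS is JSON, a list of rows, each an object with "slide": the shift along the world's x, y, z in m, a list of three; "yaw": the turn about the world's z in rad. A call has 1 to 20 rows; each row is the pose to reach, as a shift and turn from the pose commanded when the call began; what a row does not reach only later rows make up. A row lasts 1/12 s, in which the tool goes at most 41.7 mm and 7.16 degrees, less where a joint would pass 70% of its speed; a pose out of reach is approached as far as the arm can. A call with a gripper value outside its range is refused whole. OPENING is the closure in counts, from 0 (fully open) to 255 (shut), set as the call begins (- or left out, the last holds). The fingers move at their own pace and stop on an object; FORCE is the grip in N (left out, the last holds). Time passes only in rows, so rows that repeat a pose let the fingers close. It gives the time, the measured TCP pose, the force, the opening and the grip force at its end, in the units of the state.
- get_obs(): the state, without advancing time (a new reading comes with each control period).
- camera(name): name is "scene" or "top" or "wrist"; returns a dict with "frame" (384x512x3 uint8, red, green, blue), "fx", "fy", "cx", "cy" (pixels), "extrinsics" (4x4, takes a point from world to camera coordinates). Camera axes: x right, y down, z forward; pixel columns grow to the right and rows downward; lengths in m; the calibration is good to about 2 mm. A picture is of the moment at which its call begins. There is no depth.
- hand_in(): hands the job in; it is judged then, once.
The state is a dict: "clock": time; "joint_pos": joint angles; "joint_velocities": joint speeds; "tau": joint torques, N m; "position": TCP position; "ee_rot": TCP orientation; "ft_force": force on the tool from outside, world axes, zero at the start; "torque": the same for the moment, N m; "grip_width": opening from 0.0 (shut) to 1.0 (fully open); "grasp_force": force on a finger pad.
Only numpy, scipy, OpenCV 4.12 (cv2) and the standard library are available. Lean on these libraries where they do the work, as an engineer would, in place of code of your own. Each camera call takes 0.05 s, during which the arm holds its last target. There are 200 camera calls.

## Working session

There is one attempt and no reset: what is moved stays moved. The work goes in short steps, Python scripts to look and compute and a shell command to move; the robot and the scene stay as the last step left them, time stands still between calls to the robot, and variables do not carry over. Pictures are saved under pics/ and viewed, at most 12 in all, crops included, and the job is handed in when it is done.

```bash
ls; mkdir -p pics
python3 - <<'E'
from workcell import *
import cv2,numpy as np
o=get_obs();print({k:np.round(v,3).tolist() for k,v in o.items()})
ims=[]
for n in ["scene","top","wrist"]:
    c=camera(n);cv2.imwrite(f"pics/{n}0.png",c["frame"][:,:,::-1]);print(n,c["fx"],c["fy"],c["cx"],c["cy"],np.round(c["extrinsics"],4).tolist())
E
```

```text
pics
{'clock': 0.0, 'joint_pos': [-1.315, 0.333, -0.065, 1.461, 0.022, 1.35, -0.088], 'joint_velocities': [0.001, 0.0, -0.0, -0.0, 0.0, -0.0, -0.001], 'tau': [0.0, -62.544, 0.049, -39.16, 0.016, 0.01, -0.0], 'position': [0.172, 0.601, 0.242], 'ee_rot': [0.139, 0.99, -0.001, -0.0], 'ft_force': [0.474, -0.048, 0.303], 'torque': [0.008, 0.015, -0.035], 'grasp_force': 0.0, 'grip_width': 1.004}
scene 363.72091011095284 363.72091011095284 253.40827379996998 185.7916366331296 [[0.5324, 0.8464, 0.0105, -0.2962], [0.5403, -0.3303, -0.7739, -0.2122], [-0.6516, 0.4177, -0.6332, 1.1374], [0.0, 0.0, 0.0, 1.0]]
top 392.51511716459794 392.51511716459794 260.544446542486 187.42202006001781 [[0.0047, -0.9998, 0.0168, 0.0205], [-0.9827, -0.0077, -0.185, 0.5276], [0.1851, -0.0156, -0.9826, 0.8031], [0.0, 0.0, 0.0, 1.0]]
wrist 337.96970568333376 337.96970568333376 262.8420131333728 193.24995415923044 [[0.2757, 0.9612, -0.0012, -0.624], [0.9227, -0.2643, 0.2806, -0.0361], [0.2694, -0.0785, -0.9598, 0.3793], [0.0, 0.0, 0.0, 1.0]]
```

View pics/top0.png

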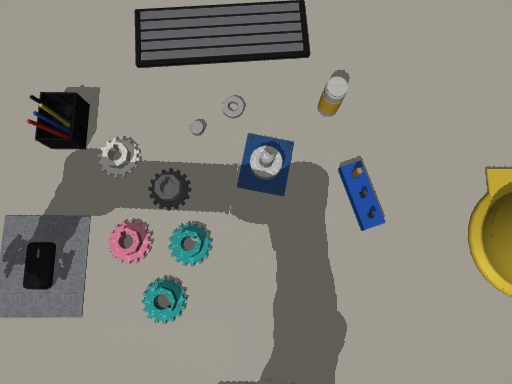

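View pics/scene0.png

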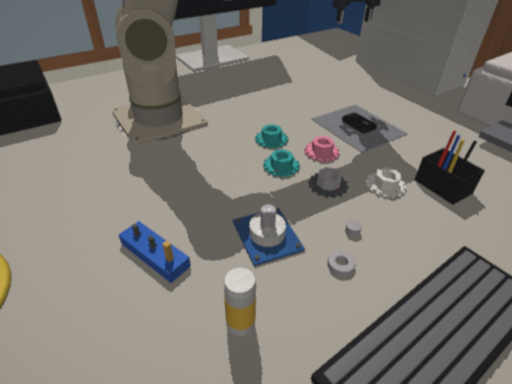

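The top picture shows these candidates for the sprocket: dark steel (170,188), white (119,156), pink (130,241), turquoise (190,243) and (165,299). Only the dark steel one fits, since the others are look-alikes. For the key, the brass one is at (357,171), with black ones at (364,192) and (372,212). The mandrel is at (266,160). A close crop comes next as a check.

```bash
cat > h.py <<'E'
from workcell import *
import cv2,numpy as np
def ray(c,u,v):
    E=np.array(c["extrinsics"]);R,t=E[:3,:3],E[:3,3]
    d=R.T@np.array([(u-c["cx"])/c["fx"],(v-c["cy"])/c["fy"],1]);return -R.T@t,d
def onplane(c,u,v,z):
    o,d=ray(c,u,v);return o+d*(z-o[2])/d[2]
def pix(c,p):
    E=np.array(c["extrinsics"]);q=E[:3,:3]@np.array(p)+E[:3,3]
    return np.array([c["fx"]*q[0]/q[2]+c["cx"],c["fy"]*q[1]/q[2]+c["cy"]])
def crop(c,x0,y0,w,h,s):
    return cv2.resize(c["frame"][y0:y0+h,x0:x0+w,::-1],None,fx=s,fy=s,interpolation=cv2.INTER_CUBIC)
E
python3 - <<'E'
from h import *
c=camera("top")
a=crop(c,145,160,50,56,7);b=crop(c,236,130,60,70,7)[:392];d=crop(c,330,155,60,80,7)[:392]
m=np.hstack([a[:392],b]);cv2.imwrite("pics/c1.png",m)
hsv=cv2.cvtColor(c["frame"],cv2.COLOR_RGB2HSV)
blue=cv2.inRange(hsv,(100,120,40),(130,255,255))
n,l,s,ce=cv2.connectedComponentsWithStats(blue)
for i in range(1,n):
    if s[i,4]>300:
        cnt=cv2.findContours((l==i).astype(np.uint8),0,2)[0][0]
        r=cv2.minAreaRect(cnt);print(r,s[i])
        z=.008 if 230<ce[i][0]<300 else .028
        for q in cv2.boxPoints(r):print(q,onplane(c,*q,z).round(4))
br=cv2.inRange(hsv,(12,120,80),(30,255,255));n,l,s,ce=cv2.connectedComponentsWithStats(br)
for i in range(1,n):
    if s[i,4]>15:print(s[i],ce[i])
for n_,uv,z in [("spr",(170,188),.036),("mand",(266,160),.034),("key",(357,171),.067)]:print(n_,onplane(c,*uv,z).round(4))
E
```

```text
((265.1170959472656, 164.26040649414062), (47.47969055175781, 54.449623107910156), 10.784297943115234) [ 237  134   57   62 1595]
[236.70245 186.56238] [0.5368 0.0774 0.008 ]
[246.89062 133.0744 ] [0.6642 0.0557 0.008 ]
[293.53174 141.95844] [ 0.6437 -0.0533  0.008 ]
[283.34357 195.44641] [ 0.5171 -0.0287  0.008 ]
((361.0254211425781, 194.68341064453125), (67.94586944580078, 25.63075065612793), 68.87527465820312) [ 338  160   47   70 1560]
[336.82742 167.61218] [ 0.5782 -0.1483  0.028 ]
[360.73575 158.37488] [ 0.6002 -0.2034  0.028 ]
[385.22342 221.75464] [ 0.4567 -0.2514  0.028 ]
[361.3151  230.99194] [ 0.4361 -0.1976  0.028 ]
[319  93  23  21 238] [327.69327731 105.55462185]
[ 39 103  13  11  34] [ 43.58823529 107.58823529]
[352 168  10   9  56] [356.71428571 172.05357143]
[ 468  168   44  129 3899] [493.47345473 232.28930495]
spr [0.5271 0.2224 0.036 ]
mand [0.5929 0.0116 0.034 ]
key [ 0.5617 -0.1832  0.067 ]
```

View pics/c1.png

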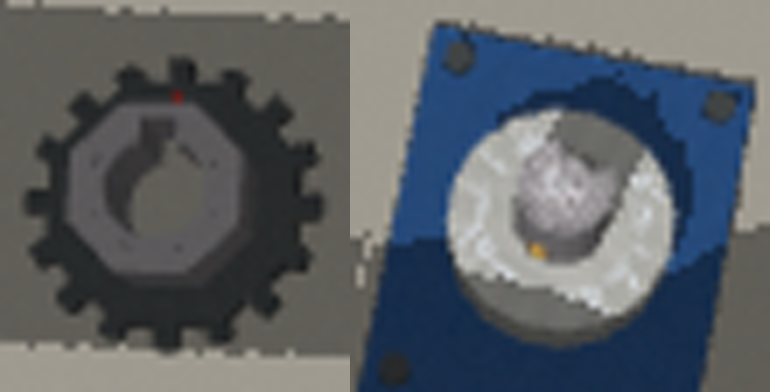

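The crop shows the dark steel sprocket with its red mark and keyway pointing up in the picture (about world +x). It also shows the mandrel shaft, with its ball at about (263,166), so the slot is on the far side. I'll move to look at the mandrel with the wrist camera.

```bash
python3 -m inch '[{"slide":[0.42,-0.59,-0.06],"yaw":0.1},{"slide":[0.42,-0.59,-0.06],"yaw":0.1},{"slide":[0.42,-0.59,-0.06],"yaw":0.1},{"slide":[0.42,-0.59,-0.06],"yaw":0.1},{"slide":[0.42,-0.59,-0.06],"yaw":0.1},{"slide":[0.42,-0.59,-0.06],"yaw":0.1},{"slide":[0.42,-0.59,-0.06],"yaw":0.1},{"slide":[0.42,-0.59,-0.06],"yaw":0.1},{"slide":[0.42,-0.59,-0.06],"yaw":0.1},{"slide":[0.42,-0.59,-0.06],"yaw":0.1},{"slide":[0.42,-0.59,-0.06],"yaw":0.1},{"slide":[0.42,-0.59,-0.06],"yaw":0.1},{"slide":[0.42,-0.59,-0.06],"yaw":0.1},{"slide":[0.42,-0.59,-0.06],"yaw":0.1},{"slide":[0.42,-0.59,-0.06],"yaw":0.1},{"slide":[0.42,-0.59,-0.06],"yaw":0.1},{"slide":[0.42,-0.59,-0.06],"yaw":0.1},{"slide":[0.42,-0.59,-0.06],"yaw":0.1},{"slide":[0.42,-0.59,-0.06],"yaw":0.1},{"slide":[0.42,-0.59,-0.06],"yaw":0.1}]' 0 60
python3 - <<'E'
from h import *
c=camera("wrist");cv2.imwrite("pics/w1.png",c["frame"][:,:,::-1]);np.save("w1.npy",c,allow_pickle=True)
o=get_obs();print(np.round(o["position"],4),np.round(o["ee_rot"],4),o["ft_force"])
u,v=pix(c,[.593,.0116,.076]);print(u,v)
x0,y0=max(0,int(u)-80),max(0,int(v)-80)
cv2.imwrite("pics/w1c.png",crop(c,x0,y0,160,150,4)[:600]);print(x0,y0)
E
```

```text
clock: 1.87
position: [0.592, 0.0097, 0.1818]
ee_rot: [0.09, 0.996, -0.0, -0.0]
ft_force: [0.8, 1.0, -0.8]
grip_width: 1.0
grasp_force: 0.0
[0.5917 0.0113 0.182 ] [ 8.93e-02  9.96e-01  1.00e-04 -4.00e-04] [-0.02229262  0.17755865 -0.56226128]
266.14644981262177 196.79932602932288
186 116
```

View pics/w1.png

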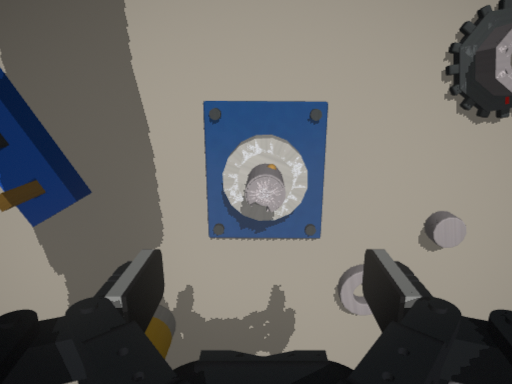

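The wrist picture shows the blue plate, with corners near (204,101), (327,101), (322,240) and (208,240). The block is centred at (265,178), with the shaft top at (265,190), the ball at (270,167) and the brass key at (20,194). I'll crop in for the slot.

Run:
```python
from h import *
c=np.load("w1.npy",allow_pickle=True).item()
cv2.imwrite("pics/w1c.png",crop(c,220,130,90,95,6))
hsv=cv2.cvtColor(c["frame"],cv2.COLOR_RGB2HSV)
blue=cv2.inRange(hsv,(100,120,30),(130,255,255))
n,l,s,ce=cv2.connectedComponentsWithStats(blue)
for i in range(1,n):
    if s[i,4]>300:
        cnt=cv2.findContours((l==i).astype(np.uint8),0,2)[0][0]
        ap=cv2.approxPolyDP(cv2.convexHull(cnt),6,True)[:,0]
        z=.008 if 200<s[i,0]<300 else .028
        P=[onplane(c,*q,z)[:2] for q in ap]
        for q,p in zip(ap,P):print(q,p.round(4))
        print("mean",np.mean(P,0))
        for k in range(len(P)):
            e=P[k]-P[k-1];print("edge",np.linalg.norm(e).round(4),np.arctan2(e[1],e[0]).round(4))
br=cv2.inRange(hsv,(10,130,80),(30,255,255));n,l,s,ce=cv2.connectedComponentsWithStats(br)
for i in range(1,n):
    if s[i,4]>3:print(s[i],ce[i],onplane(c,*ce[i],.046).round(4),onplane(c,*ce[i],.067).round(4))
```

```text
[ 0 69] [ 0.4646 -0.18  ]
[ 90 191] [ 0.5742 -0.142 ]
[ 34 225] [ 0.5957 -0.2022]
[  0 186] [ 0.5556 -0.2181]
mean [ 0.54751393 -0.18555017]
edge 0.0986 2.7456
edge 0.116 0.334
edge 0.0639 -1.2277
edge 0.0431 -2.7646
[326 102] [0.5377 0.0753]
[319 236] [0.6621 0.0522]
[210 236] [ 0.6429 -0.0527]
[204 102] [ 0.5184 -0.0295]
mean [0.59027649 0.01136014]
edge 0.1066 1.3891
edge 0.1266 -0.1835
edge 0.1066 -1.7522
edge 0.1266 2.9576
[268 165   8   4  20] [271.7 166.3] [0.5775 0.0192 0.046 ] [0.5731 0.0195 0.067 ]
[  0 194  12  17 123] [  3.79674797 202.7398374 ] [ 0.5677 -0.2055  0.046 ] [ 0.5641 -0.1876  0.067 ]
[146 317  22  31 378] [156.26190476 330.57407407] [ 0.7122 -0.1142  0.046 ] [ 0.6973 -0.1035  0.067 ]
```

View pics/w1c.png

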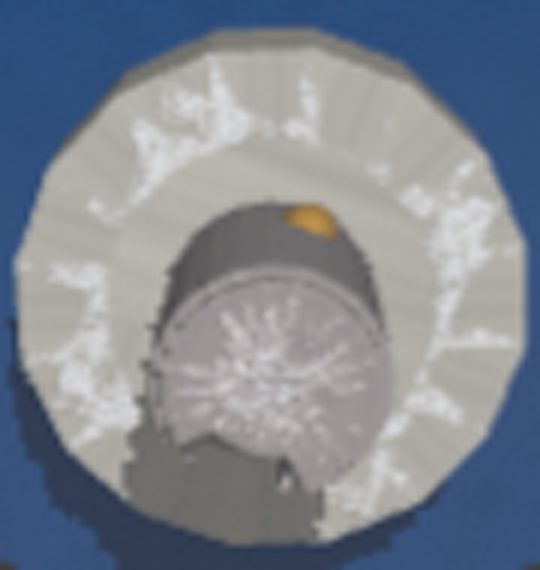

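The crop shows the ball at crop (313,220), and the slot notch in the lower left of the shaft top, about (190,445) to (285,470). That puts the slot at roughly -0.45 to -0.6 rad. I'll look again from straight above and closer.

```bash
python3 -m inch '[{"slide":[0.035,-0.006,-0.03],"yaw":0},{"slide":[0.065,-0.012,-0.06],"yaw":0},{"slide":[0.065,-0.012,-0.06],"yaw":0},{"slide":[0.065,-0.012,-0.06],"yaw":0},{"slide":[0.065,-0.012,-0.06],"yaw":0},{"slide":[0.065,-0.012,-0.06],"yaw":0}]'
python3 - <<'E'
from h import *
c=camera("wrist");np.save("w2.npy",c,allow_pickle=True)
u,v=pix(c,[.59,.0114,.06]);print(u,v)
x0,y0=max(0,int(u)-65),max(0,int(v)-60)
cv2.imwrite("pics/w2c.png",crop(c,x0,y0,130,116,5));print(x0,y0)
E
```

```text
clock: 2.42
position: [0.6569, -0.0001, 0.1243]
ee_rot: [0.089, 0.996, 0.001, 0.001]
ft_force: [0.2, 0.5, 1.0]
grip_width: 1.002
grasp_force: 0.0
262.29574228543635 100.85255808273921
197 40
```

View pics/w2c.png

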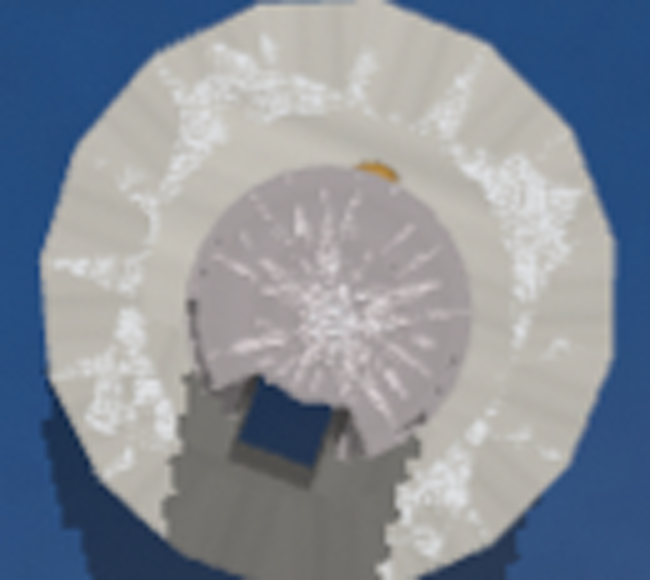

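The view from above is clear. The pocket's outer edge at seat level runs from crop (233,452) to (310,488), and the slot floor edge at the shaft top from (258,378) to (338,408). The ball is at (378,171).

Run:
```python
from h import *
c=np.load("w2.npy",allow_pickle=True).item()
P=lambda u,v,z:onplane(c,197+(u+.5)/5-.5,40+(v+.5)/5-.5,z)[:2]
a,b=P(233,452,.034),P(310,488,.034);f,g=P(258,378,.076),P(338,408,.076)
# shaft outline rounding: circle r15 at z~.073
pts=np.array([P(*q,.073) for q in [(190,300),(245,200),(330,166),(425,205),(470,310),(455,370)]])
A=np.c_[2*pts,np.ones(len(pts))];x=np.linalg.lstsq(A,(pts**2).sum(1),rcond=None)[0]
print("shaft",x[:2],np.sqrt(x[2]+x[:2]@x[:2]))
# block circle
q=np.array([P(*q,.034) for q in [(42,262),(160,50),(260,3),(490,42),(612,240),(612,355),(568,465),(75,148)]])
A=np.c_[2*q,np.ones(len(q))];y=np.linalg.lstsq(A,(q**2).sum(1),rcond=None)[0]
print("block",y[:2],np.sqrt(y[2]+y[:2]@y[:2]))
for n,p,r in (("outer",a,b),("floor",f,g)):
    m=(p+r)/2;e=r-p;print(n,m,np.linalg.norm(e),"perp",np.arctan2(e[1],e[0])-np.pi/2)
    for ctr in (x[:2],y[:2]):d=m-ctr;print("  r",np.linalg.norm(d),"ang",np.arctan2(d[1],d[0]))
d=(a+b)/2-(f+g)/2;print("mid-mid",np.linalg.norm(d),np.arctan2(d[1],d[0]))
bl=P(378,175,.046)-y[:2];print("ball",np.linalg.norm(bl),np.arctan2(-bl[1],-bl[0]))
```

```text
shaft [0.5905444  0.01146753] 0.014537728852307263
block [0.59073799 0.01135021] 0.03666631829667806
outer [6.09437478e-01 3.58208357e-04] 0.011011645656265815 perp -0.6141492826705962
  r 0.02191723578042654 ang -0.5315568839538845
  r 0.02169089245087056 ang -0.5314182295668272
floor [0.59772405 0.00678531] 0.008871697610803964 perp -0.530795242373566
  r 0.008571490684766635 ang -0.5778862767048695
  r 0.008345254079738225 ang -0.5787823906403198
mid-mid 0.01336084100553881 -0.5018410643288554
ball 0.016380318361756754 -0.5364961079552794
```

```bash
python3 -m inch '[{"slide":[-0.02,0,0.035],"yaw":0.12},{"slide":[-0.046,-0.02,0.04],"yaw":0.24},{"slide":[-0.046,-0.06,0.04],"yaw":0.36},{"slide":[-0.046,-0.10,0.04],"yaw":0.48},{"slide":[-0.046,-0.14,0.035],"yaw":0.51},{"slide":[-0.046,-0.168,0.03],"yaw":0.51},{"slide":[-0.046,-0.168,0.03],"yaw":0.51},{"slide":[-0.046,-0.168,0.03],"yaw":0.51},{"slide":[-0.046,-0.168,0.03],"yaw":0.51},{"slide":[-0.046,-0.168,0.03],"yaw":0.51}]'
python3 - <<'E'
from h import *
c=camera("wrist");np.save("w3.npy",c,allow_pickle=True)
o=get_obs();print(np.round(o["position"],4),np.round(o["ee_rot"],4))
print(pix(c,[.5634,-.1845,.067]))
hsv=cv2.cvtColor(c["frame"],cv2.COLOR_RGB2HSV)
br=cv2.inRange(hsv,(10,120,60),(30,255,255));n,l,s,ce=cv2.connectedComponentsWithStats(br)
for i in range(1,n):
    if s[i,4]>30:
        r=cv2.minAreaRect(np.argwhere(l==i)[:,::-1].astype(np.float32))
        print(s[i],ce[i],r,onplane(c,*ce[i],.067).round(4))
u,v=pix(c,[.5634,-.1845,.06]);x0,y0=max(0,int(u)-80),max(0,int(v)-60)
cv2.imwrite("pics/w3c.png",crop(c,x0,y0,160,120,5));print(x0,y0)
E
```

```text
clock: 3.3
position: [0.6115, -0.1671, 0.1534]
ee_rot: [-0.166, 0.986, 0.0, 0.001]
ft_force: [-0.3, 1.1, 0.2]
grip_width: 1.0
grasp_force: 0.0
[ 0.6115 -0.1671  0.1532] [-1.661e-01  9.861e-01  3.000e-04  7.000e-04]
[261.93577101 127.64029028]
[248 112  15  23 329] [255.32522796 123.06382979] ((255.0, 123.0), (22.0, 14.0), 90.0) [ 0.5621 -0.1894  0.067 ]
[ 220  297   62   58 2618] [251.85294118 325.38961039] ((252.81849670410156, 324.41717529296875), (61.02604675292969, 55.18241882324219), 5.079607963562012) [ 0.706  -0.1434  0.067 ]
181 66
```

View pics/w3c.png

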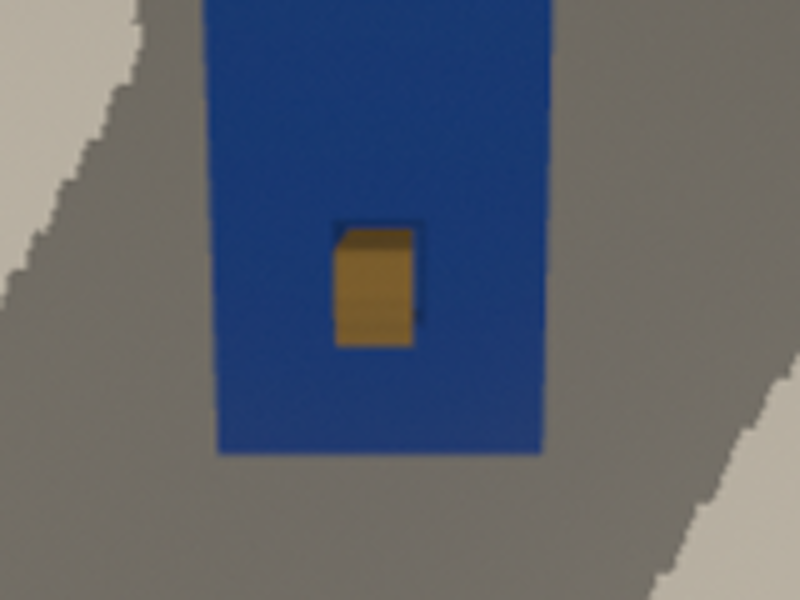

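The crop shows the brass key's top face at crop (333–414, 250–347), aligned with the tool. This is the right key.

Run:
```python
from h import *
c=np.load("w3.npy",allow_pickle=True).item()
P=lambda u,v,z:onplane(c,181+(u+.5)/5-.5,66+(v+.5)/5-.5,z)[:2]
k=P(374,298.5,.067);print("key",k)
print("len",np.linalg.norm(P(374,250,.067)-P(374,347,.067)),np.linalg.norm(P(333,300,.067)-P(414,300,.067)))
e=(P(218,453,.028)+P(542,453,.028))/2;x=np.array([np.cos(.334),np.sin(.334)]);print("pocket from rack end",e-x*.027)
d=P(333,347,.067)-P(333,252,.067);print("dir",np.arctan2(d[1],d[0]))
t=k+.011*x;print("TCP target",t,"slide",t-np.array([.6115,-.1671]))
```

```text
key [ 0.56337158 -0.18890153]
len 0.012128600659428047 0.010292608278208371
pocket from rack end [ 0.56320502 -0.1890516 ]
dir 0.319997802260457
TCP target [ 0.57376371 -0.18529546] slide [-0.03773629 -0.01819546]
```

```bash
python3 -m inch '[{"slide":[-0.038,-0.018,-0.01],"yaw":0},{"slide":[-0.038,-0.018,-0.04],"yaw":0},{"slide":[-0.038,-0.018,-0.07],"yaw":0},{"slide":[-0.038,-0.018,-0.09],"yaw":0},{"slide":[-0.038,-0.018,-0.104],"yaw":0},{"slide":[-0.038,-0.018,-0.104],"yaw":0},{"slide":[-0.038,-0.018,-0.104],"yaw":0}]'
python3 -m inch '[{"slide":[0,0,0],"yaw":0},{"slide":[0,0,0],"yaw":0},{"slide":[0,0,0],"yaw":0},{"slide":[0,0,0],"yaw":0},{"slide":[0,0,0],"yaw":0},{"slide":[0,0,0],"yaw":0},{"slide":[0,0,0],"yaw":0},{"slide":[0,0,0],"yaw":0},{"slide":[0,0,0],"yaw":0},{"slide":[0,0,0],"yaw":0},{"slide":[0,0,0],"yaw":0},{"slide":[0,0,0],"yaw":0}]' 255 40
```

```text
clock: 3.93
position: [0.5731, -0.186, 0.0484]
ee_rot: [-0.166, 0.986, 0.0, -0.0]
ft_force: [1.2, 0.1, 0.6]
grip_width: 1.003
grasp_force: 0.0
clock: 4.93
position: [0.5731, -0.1869, 0.0485]
ee_rot: [-0.165, 0.986, 0.0, 0.0]
ft_force: [-2.5, 1.8, 5.1]
grip_width: 0.105
grasp_force: 40.5
```

```bash
python3 -m inch '[{"slide":[0,0,0.02],"yaw":0},{"slide":[0,0,0.05],"yaw":0},{"slide":[0,0,0.082],"yaw":0},{"slide":[0.01,0.035,0.082],"yaw":-0.1},{"slide":[0.02,0.07,0.082],"yaw":-0.22},{"slide":[0.03,0.105,0.082],"yaw":-0.34},{"slide":[0.035,0.14,0.082],"yaw":-0.46},{"slide":[0.038,0.165,0.082],"yaw":-0.58},{"slide":[0.04,0.18,0.082],"yaw":-0.70},{"slide":[0.04,0.183,0.082],"yaw":-0.82},{"slide":[0.04,0.183,0.082],"yaw":-0.874},{"slide":[0.04,0.183,0.082],"yaw":-0.874},{"slide":[0.04,0.183,0.082],"yaw":-0.874},{"slide":[0.04,0.183,0.082],"yaw":-0.874}]'
python3 - <<'E'
from h import *
o=get_obs();print(np.round(o["position"],4),np.round(o["ee_rot"],4),np.round(o["ft_force"],2),o["grip_width"])
for n in("wrist","scene","top"):
    c=camera(n);np.save(n+"4.npy",c,allow_pickle=True)
    if n!="top":
        u,v=pix(c,[.603,.004,.09]);x0,y0=max(0,int(u)-55),max(0,int(v)-60)
        s=crop(c,x0,y0,110,120,4)[:480,:400];print(n,x0,y0,s.shape)
        im=s if n=="wrist" else np.hstack([im[:min(len(im),len(s))],s[:min(len(im),len(s))]])
cv2.imwrite("pics/w4.png",im)
E
```

```text
clock: 6.1
position: [0.6129, -0.0047, 0.1302]
ee_rot: [0.267, 0.964, -0.0, 0.0]
ft_force: [0.2, 0.5, -0.1]
grip_width: 0.108
grasp_force: 39.8
[ 0.6129 -0.0047  0.1302] [ 2.674e-01  9.636e-01 -1.000e-04  0.000e+00] [ 0.17  0.47 -0.08] 0.10754984120578488
wrist 212 147 (480, 400, 3)
scene 213 148 (480, 400, 3)
```

View pics/w4.png

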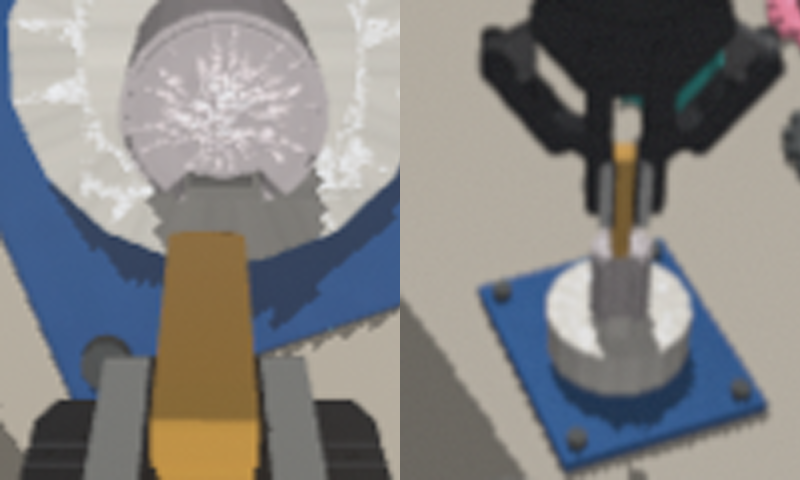

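The wrist crop shows the slot notch centred near crop column 226. The key's foot is centred near (207,233), about 2.5 mm to the left of it. I'll compute the correction from this one image.

Run:
```python
from h import *
c=np.load("wrist4.npy",allow_pickle=True).item()
P=lambda u,v,z:onplane(c,212+(u+.5)/4-.5,147+(v+.5)/4-.5,z)[:2]
a=np.array([.5906,.0114]);s=-.54;X=np.array([np.cos(s),np.sin(s)]);Y=np.array([-X[1],X[0]])
def loc(p):return np.round(1e3*np.array([(p-a)@X,(p-a)@Y]),1)
for n,q,z in [("footL",(170,233),.0877),("footR",(245,233),.0877),("keytopL inner",(150,420),.1487),("keytopR inner",(258,420),.1487),("floorL",(197,178),.076),("floorR",(263,180),.076),("tipL",(165,195),.074),("tipR",(288,195),.074)]:
    print(n,loc(P(*q,z)))
pts=np.array([P(*q,.073) for q in [(121,110),(140,55),(222,12),(300,55),(327,112),(320,150)]])
A=np.c_[2*pts,np.ones(len(pts))];x=np.linalg.lstsq(A,(pts**2).sum(1),rcond=None)[0]
print("shaft",loc(x[:2]),np.sqrt(x[2]+x[:2]@x[:2]))
c3=np.load("w3.npy",allow_pickle=True).item();E=np.array(c3["extrinsics"]);print("cam3",-E[:3,:3].T@E[:3,3]);E=np.array(c["extrinsics"]);print("cam4",-E[:3,:3].T@E[:3,3])
```

```text
footL [13.6 -7.5]
footR [13.6  2.7]
keytopL inner [11.6 -7.8]
keytopR inner [11.6  2.2]
floorL [ 9.2 -3.8]
floorR [9.5 5.6]
tipL [12.3 -8.5]
tipR [12.3  9.3]
shaft [ 0.9 -0.1] 0.01477437288095585
cam3 [ 0.54370801 -0.19073816  0.28513025]
cam4 [0.55156713 0.03174466 0.26207726]
```

```bash
python3 -m inch '[{"slide":[0,0.003,0],"yaw":0},{"slide":[0,0.003,0],"yaw":0},{"slide":[0,0.003,-0.006],"yaw":0},{"slide":[0,0.003,-0.01],"yaw":0},{"slide":[0,0.003,-0.014],"yaw":0},{"slide":[0,0.003,-0.017],"yaw":0},{"slide":[0,0.003,-0.017],"yaw":0},{"slide":[0,0.003,-0.017],"yaw":0}]'
python3 -c "
from h import *
o=get_obs();print(np.round(o['position'],4),np.round(o['ft_force'],2),np.round(o['torque'],2))"
```

```text
clock: 6.92
position: [0.6129, -0.0012, 0.113]
ee_rot: [0.268, 0.963, -0.0, -0.0]
ft_force: [0.4, -0.5, 0.0]
grip_width: 0.107
grasp_force: 39.8
[ 0.6129 -0.0012  0.113 ] [ 0.37 -0.46  0.  ] [-0.05  0.01  0.02]
```

```bash
python3 -m inch '[{"slide":[0,0,-0.002],"yaw":0},{"slide":[0,0,-0.004],"yaw":0},{"slide":[0,0,-0.006],"yaw":0},{"slide":[0,0,-0.006],"yaw":0},{"slide":[0,0,-0.006],"yaw":0}]'
python3 - <<'E'
from h import *
c=camera("wrist");u,v=pix(c,[.603,.004,.08]);x0,y0=int(u)-50,int(v)-60
np.save("w5.npy",c,allow_pickle=True);cv2.imwrite("pics/w5.png",crop(c,x0,y0,100,100,5));print(x0,y0)
E
```

```text
clock: 7.33
position: [0.6129, -0.0011, 0.1072]
ee_rot: [0.268, 0.963, -0.0, -0.0]
ft_force: [-0.4, -0.0, -0.5]
grip_width: 0.108
grasp_force: 39.8
212 159
```

View pics/w5.png

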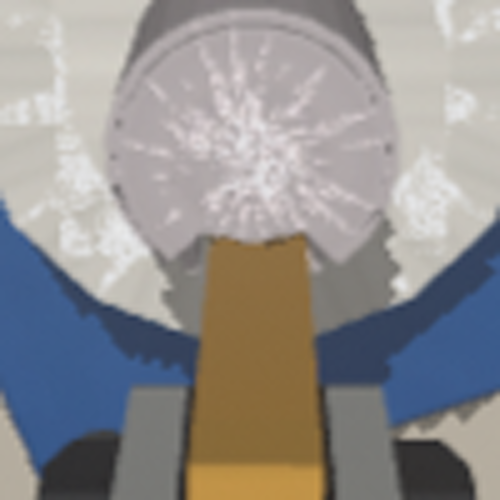

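The crop shows the key (columns 210–308 at row 235) sitting in the notch (205–315), centred. I'll lower it.

```bash
python3 -m inch '[{"slide":[0,0,-0.004],"yaw":0},{"slide":[0,0,-0.009],"yaw":0},{"slide":[0,0,-0.014],"yaw":0},{"slide":[0,0,-0.019],"yaw":0},{"slide":[0,0,-0.024],"yaw":0},{"slide":[0,0,-0.027],"yaw":0},{"slide":[0,0,-0.027],"yaw":0}]'
python3 -m inch '[{"slide":[0,0,-0.002],"yaw":0},{"slide":[0,0,-0.004],"yaw":0},{"slide":[0,0,-0.006],"yaw":0},{"slide":[0,0,-0.008],"yaw":0},{"slide":[0,0,-0.008],"yaw":0}]'
```

```text
clock: 7.97
position: [0.6125, -0.0011, 0.0793]
ee_rot: [0.268, 0.963, -0.0, -0.001]
ft_force: [0.3, 0.4, -0.1]
grip_width: 0.111
grasp_force: 39.9
clock: 8.38
position: [0.6128, -0.0011, 0.072]
ee_rot: [0.268, 0.963, -0.0, -0.0]
ft_force: [-0.2, 0.8, -0.6]
grip_width: 0.106
grasp_force: 39.9
```

```bash
python3 -m inch '[{"slide":[0,0,-0.003],"yaw":0},{"slide":[0,0,-0.006],"yaw":0},{"slide":[0,0,-0.009],"yaw":0},{"slide":[0,0,-0.012],"yaw":0},{"slide":[0,0,-0.015],"yaw":0},{"slide":[0,0,-0.018],"yaw":0},{"slide":[0,0,-0.018],"yaw":0}]'
python3 -m inch '[{"slide":[0,0,-0.001],"yaw":0},{"slide":[0,0,-0.002],"yaw":0},{"slide":[0,0,-0.002],"yaw":0}]'
python3 -m inch '[{"slide":[0,0,-0.0005],"yaw":0},{"slide":[0,0,-0.001],"yaw":0},{"slide":[0,0,-0.001],"yaw":0}]'
```

```text
clock: 8.97
position: [0.6126, -0.0011, 0.0536]
ee_rot: [0.268, 0.963, -0.0, -0.0]
ft_force: [0.4, 0.3, -0.6]
grip_width: 0.11
grasp_force: 39.9
clock: 9.22
position: [0.613, -0.0011, 0.0523]
ee_rot: [0.268, 0.963, 0.0, -0.0]
ft_force: [-0.7, -1.1, -0.6]
grip_width: 0.105
grasp_force: 39.9
clock: 9.47
position: [0.613, -0.0011, 0.0513]
ee_rot: [0.268, 0.963, 0.0, 0.0]
ft_force: [-0.2, 1.0, -0.1]
grip_width: 0.104
grasp_force: 39.9
```

```bash
python3 -m inch '[{"slide":[0,0,-0.0005],"yaw":0},{"slide":[0,0,-0.001],"yaw":0},{"slide":[0,0,-0.001],"yaw":0}]'
python3 -m inch '[{"slide":[0,0,-0.0005],"yaw":0},{"slide":[0,0,-0.001],"yaw":0},{"slide":[0,0,-0.001],"yaw":0}]'
```

```text
clock: 9.72
position: [0.6131, -0.0011, 0.0506]
ee_rot: [0.268, 0.963, 0.0, 0.0]
ft_force: [-0.8, -0.6, 2.4]
grip_width: 0.105
grasp_force: 40.3
clock: 9.97
position: [0.6134, -0.0012, 0.0505]
ee_rot: [0.268, 0.963, 0.0, 0.0]
ft_force: [-3.6, 0.9, 11.2]
grip_width: 0.109
grasp_force: 41.4
```

```bash
python3 -m inch '[{"slide":[0,0,0.001],"yaw":0},{"slide":[0,0,0.001],"yaw":0},{"slide":[0,0,0.001],"yaw":0},{"slide":[0,0,0.001],"yaw":0},{"slide":[0,0,0.001],"yaw":0},{"slide":[0,0,0.001],"yaw":0},{"slide":[0,0,0.001],"yaw":0},{"slide":[0,0,0.03],"yaw":0},{"slide":[0,0,0.07],"yaw":0},{"slide":[0,0,0.11],"yaw":0.12},{"slide":[0,0.04,0.12],"yaw":0.24},{"slide":[-0.01,0.08,0.12],"yaw":0.36},{"slide":[-0.02,0.12,0.12],"yaw":0.48},{"slide":[-0.02,0.16,0.12],"yaw":0.54},{"slide":[-0.03,0.20,0.12],"yaw":0.54},{"slide":[-0.03,0.223,0.12],"yaw":0.54},{"slide":[-0.03,0.223,0.12],"yaw":0.54},{"slide":[-0.03,0.223,0.12],"yaw":0.54},{"slide":[-0.03,0.223,0.12],"yaw":0.54}]' 0 40
python3 - <<'E'
from h import *
o=get_obs();print(np.round(o["position"],4),np.round(o["ee_rot"],4))
c=camera("wrist");np.save("w6.npy",c,allow_pickle=True)
u,v=pix(c,[.527,.222,.03]);x0,y0=max(0,int(u)-100),max(0,int(v)-75)
t=camera("top");np.save("t6.npy",t,allow_pickle=True)
a=crop(c,x0,y0,170,150,3.0);b=cv2.resize(crop(t,240,130,60,65,6),None,fx=.75,fy=.75)
h=max(len(a),len(b));m=np.zeros((h,a.shape[1]+b.shape[1],3),np.uint8);m[:len(a),:a.shape[1]]=a;m[:len(b),a.shape[1]:]=b
cv2.imwrite("pics/w6.png",m);print(x0,y0,m.shape)
E
```

```text
clock: 11.55
position: [0.5833, 0.2206, 0.1693]
ee_rot: [0.002, 1.0, -0.0, 0.0]
ft_force: [0.1, -1.0, -0.7]
grip_width: 0.999
grasp_force: 0.0
[0.5833 0.2206 0.1693] [ 2.e-03  1.e+00 -4.e-04  0.e+00]
164 39 (450, 780, 3)
```

View pics/w6.png

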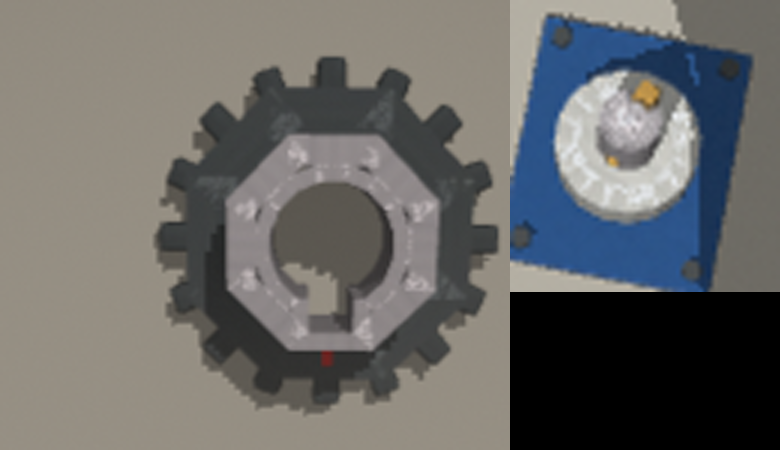

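The crop shows the dark sprocket's boss octagon spanning crop (226–440, 134–351), with the keyway at (329,320) and the red mark at (327,358), both pointing to world +x. The top view inset confirms the brass key standing in the slot.

```bash
cat > oct.py <<'E'
from h import *
def octa(c,cen,z):
    """boss-top octagon: centre, edge angles mod 45deg (world)"""
    u,v=pix(c,cen);g=cv2.cvtColor(c["frame"],cv2.COLOR_RGB2HSV)
    m=((g[:,:,2]>105)&((g[:,:,0]>140)|(g[:,:,1]<25))).astype(np.uint8)
    m=cv2.morphologyEx(m,cv2.MORPH_OPEN,np.ones((3,3)))
    n,l,s,ce=cv2.connectedComponentsWithStats(m)
    i=1+np.argmin([np.hypot(*(k-(u,v)))+(1e3 if a<1500 else 0) for k,a in zip(ce[1:],s[1:,4])])
    hull=cv2.convexHull(cv2.findContours((l==i).astype(np.uint8),0,1)[0][0])
    eps=1.0
    while True:
        p=cv2.approxPolyDP(hull,eps,True)[:,0]
        if len(p)<=8:break
        eps+=.25
    W=np.array([onplane(c,*q,z)[:2] for q in p]);return s[i],p,W
E
python3 - <<'E'
from oct import *
c=np.load("w6.npy",allow_pickle=True).item()
s,p,W=octa(c,[.527,.222,.036],.036);print(s,p.tolist());print(W.mean(0))
for k in range(len(W)):
    e=W[k]-W[k-1];print(np.linalg.norm(e).round(4),np.arctan2(e[1],e[0]).round(3))
P=lambda u,v,z:onplane(c,164+(u+.5)/3-.5,39+(v+.5)/3-.5,z)[:2]
print("hand centre",(P(333,134,.036)+P(333,351,.036))/2,(P(226,243,.036)+P(440,243,.036))/2)
print("keyway outer",(P(307,332,.036)+P(350,332,.036))/2,"edge sides",P(307,300,.036),P(307,330,.036),P(350,295,.036),P(350,330,.036))
E
```

```text
[ 239   84   72   72 2708] [[290, 84], [310, 106], [308, 136], [288, 155], [260, 155], [240, 135], [239, 105], [259, 84]]
[0.53109473 0.22917912]
0.0231 1.566
0.0223 0.77
0.0226 -0.034
0.0213 -0.801
0.0222 -1.575
0.0221 -2.366
0.0226 -3.131
0.0215 2.35
hand centre [0.53106565 0.22949939] [0.53039005 0.22949309]
keyway outer [0.55326758 0.22843664] edge sides [0.5448866  0.22280911] [0.55271649 0.22279454] [0.54364297 0.23398286] [0.55276539 0.23407443]
```

```bash
python3 -m inch '[{"slide":[-0.035,0.008,0],"yaw":-0.01},{"slide":[-0.0525,0.008,-0.03],"yaw":-0.01},{"slide":[-0.0525,0.008,-0.065],"yaw":-0.01},{"slide":[-0.0525,0.008,-0.10],"yaw":-0.01},{"slide":[-0.0525,0.008,-0.13],"yaw":-0.01},{"slide":[-0.0525,0.008,-0.147],"yaw":-0.01},{"slide":[-0.0525,0.008,-0.147],"yaw":-0.01},{"slide":[-0.0525,0.008,-0.147],"yaw":-0.01}]'
python3 -m inch '[{"slide":[0,0,0],"yaw":0},{"slide":[0,0,0],"yaw":0},{"slide":[0,0,0],"yaw":0},{"slide":[0,0,0],"yaw":0},{"slide":[0,0,0],"yaw":0},{"slide":[0,0,0],"yaw":0},{"slide":[0,0,0],"yaw":0},{"slide":[0,0,0],"yaw":0}]' 255 60
```

```text
clock: 12.32
position: [0.5306, 0.2285, 0.0223]
ee_rot: [0.007, 1.0, -0.001, -0.0]
ft_force: [0.1, 0.5, 0.5]
grip_width: 0.998
grasp_force: 0.0
clock: 12.98
position: [0.5317, 0.2302, 0.0243]
ee_rot: [0.007, 1.0, 0.001, 0.001]
ft_force: [-0.6, -1.4, 7.2]
grip_width: 0.618
grasp_force: 64.3
```

```bash
python3 -m inch '[{"slide":[0,0,0.02],"yaw":0},{"slide":[0,0,0.05],"yaw":0},{"slide":[0,0,0.08],"yaw":0},{"slide":[0.01,-0.03,0.098],"yaw":-0.10},{"slide":[0.02,-0.065,0.098],"yaw":-0.20},{"slide":[0.03,-0.10,0.098],"yaw":-0.30},{"slide":[0.04,-0.135,0.098],"yaw":-0.40},{"slide":[0.05,-0.17,0.098],"yaw":-0.50},{"slide":[0.058,-0.20,0.098],"yaw":-0.526},{"slide":[0.06,-0.219,0.098],"yaw":-0.526},{"slide":[0.06,-0.219,0.098],"yaw":-0.526},{"slide":[0.06,-0.219,0.098],"yaw":-0.526},{"slide":[0.06,-0.219,0.098],"yaw":-0.526}]'
python3 - <<'E'
from h import *
o=get_obs();print(np.round(o["position"],4),np.round(o["ee_rot"],4),np.round(o["ft_force"],2),np.round(o["torque"],2))
c=camera("wrist");np.save("w7.npy",c,allow_pickle=True)
s=camera("scene");np.save("s7.npy",s,allow_pickle=True)
u,v=pix(c,[.591,.011,.11]);x0,y0=max(0,int(u)-75),max(0,int(v)-60)
a=crop(c,x0,y0,150,130,3.5)[:450];u,v=pix(s,[.591,.011,.08]);x1,y1=int(u)-45,int(v)-60
b=crop(s,x1,y1,90,110,3)
h=max(len(a),len(b));m=np.zeros((h,a.shape[1]+b.shape[1],3),np.uint8);m[:len(a),:a.shape[1]]=a;m[:len(b),a.shape[1]:]=b
cv2.imwrite("pics/w7.png",m);print(x0,y0,m.shape)
E
```

```text
clock: 14.07
position: [0.5903, 0.0119, 0.1205]
ee_rot: [0.266, 0.964, 0.0, -0.0]
ft_force: [-0.0, 0.8, -3.9]
grip_width: 0.617
grasp_force: 65.2
[0.5903 0.0119 0.1205] [ 2.658e-01  9.640e-01  5.000e-04 -2.000e-04] [-0.03  0.83 -3.93] [ 0.03 -0.01  0.02]
187 196 (450, 795, 3)
```

View pics/w7.png

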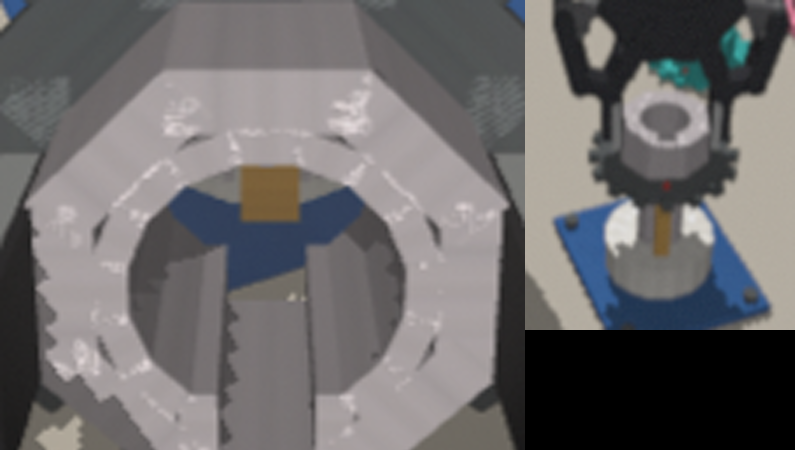

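The crop shows the sprocket held level. The key top is seen through the bore at crop (242–300, down to row 222), and the keyway is centred at about column 266, so the fit is already close.

Run:
```python
from h import *
c=np.load("w7.npy",allow_pickle=True).item()
P=lambda u,v,z:onplane(c,187+(u+.5)/3.5-.5,196+(v+.5)/3.5-.5,z)[:2]
a=np.array([.5906,.0114]);s=-.543;X=np.array([np.cos(s),np.sin(s)]);Y=np.array([-X[1],X[0]])
loc=lambda p:np.round(1e3*np.array([(p-a)@X,(p-a)@Y]),1)
print("key outer",loc(P(242,222,.069)),loc(P(300,222,.069)))
for z in (.130,.133):
    print("boss top: TL",loc(P(167,70,z)),"TR",loc(P(370,70,z)),"L",loc(P(28,205,z)),"R",loc(P(505,207,z)),"Lb",loc(P(42,375,z)),"Rb",loc(P(493,380,z)))
z=.133-.036
print("keyway under",loc(P(228,290,z)),loc(P(305,290,z)),"top edge",loc(P(217,445,.133)),loc(P(316,445,.133)))
o=np.array([.5903,.0119]);print("tcp",loc(o))
```

```text
key outer [22.8 -4.2] [22.8  5.7]
boss top: TL [-27.1 -11.2] TR [-27.2  11.1] L [-10.7 -27.3] R [-10.7  27. ] Lb [ 11.5 -26.8] Rb [12.  26.9]
boss top: TL [-28.2 -11. ] TR [-28.3  10.8] L [-12.2 -26.7] R [-12.2  26.3] Lb [  9.5 -26.2] Rb [10.  26.2]
keyway under [19.5 -5.7] [19.4  5.6] top edge [19.  -5.9] [18.9  5.8]
tcp [-0.5  0.3]
```

```bash
python3 -m inch '[{"slide":[0.001,0,0],"yaw":0.02},{"slide":[0.001,0,-0.006],"yaw":0.02},{"slide":[0.001,0,-0.012],"yaw":0.02},{"slide":[0.001,0,-0.018],"yaw":0.02},{"slide":[0.001,0,-0.018],"yaw":0.02}]'
python3 -m inch '[{"slide":[0,0,-0.001],"yaw":0},{"slide":[0,0,-0.002],"yaw":0},{"slide":[0,0,-0.003],"yaw":0},{"slide":[0,0,-0.004],"yaw":0},{"slide":[0,0,-0.004],"yaw":0}]'
```

```text
clock: 14.58
position: [0.5904, 0.011, 0.1005]
ee_rot: [0.256, 0.967, -0.001, -0.001]
ft_force: [0.2, -0.3, -4.8]
grip_width: 0.618
grasp_force: 65.2
clock: 15.0
position: [0.5915, 0.0109, 0.0983]
ee_rot: [0.257, 0.967, 0.0, 0.0]
ft_force: [0.4, -0.4, -3.5]
grip_width: 0.621
grasp_force: 65.2
```

```bash
python3 -m inch '[{"slide":[0,0,-0.001],"yaw":0},{"slide":[0,0,-0.002],"yaw":0},{"slide":[0,0,-0.003],"yaw":0},{"slide":[0,0,-0.003],"yaw":0}]'
python3 -m inch '[{"slide":[0,0,-0.001],"yaw":0},{"slide":[0,0,-0.002],"yaw":0},{"slide":[0,0,-0.003],"yaw":0},{"slide":[0,0,-0.003],"yaw":0}]'
```

```text
clock: 15.33
position: [0.5914, 0.0109, 0.0951]
ee_rot: [0.257, 0.967, -0.0, -0.0]
ft_force: [-0.5, 0.1, -4.1]
grip_width: 0.614
grasp_force: 65.2
clock: 15.67
position: [0.5913, 0.0109, 0.0921]
ee_rot: [0.256, 0.967, -0.0, -0.0]
ft_force: [0.5, -0.1, -4.8]
grip_width: 0.618
grasp_force: 65.2
```

```bash
python3 -m inch '[{"slide":[0,0,-0.001],"yaw":0},{"slide":[0,0,-0.002],"yaw":0},{"slide":[0,0,-0.003],"yaw":0},{"slide":[0,0,-0.003],"yaw":0}]'
python3 -m inch '[{"slide":[0,0,-0.001],"yaw":0},{"slide":[0,0,-0.002],"yaw":0},{"slide":[0,0,-0.003],"yaw":0},{"slide":[0,0,-0.003],"yaw":0}]'
```

```text
clock: 16.0
position: [0.5913, 0.0109, 0.0891]
ee_rot: [0.256, 0.967, -0.0, -0.0]
ft_force: [-0.6, -0.5, -4.6]
grip_width: 0.622
grasp_force: 65.2
clock: 16.33
position: [0.5914, 0.0109, 0.0861]
ee_rot: [0.256, 0.967, -0.0, -0.0]
ft_force: [0.3, 0.7, -4.7]
grip_width: 0.62
grasp_force: 65.2
```

The keyway is over the key with no contact force. Next I'll lower it to just above the ball.

```bash
python3 -m inch '[{"slide":[0,0,-0.003],"yaw":0},{"slide":[0,0,-0.006],"yaw":0},{"slide":[0,0,-0.009],"yaw":0},{"slide":[0,0,-0.011],"yaw":0},{"slide":[0,0,-0.011],"yaw":0}]'
python3 -m inch '[{"slide":[0,0,-0.001],"yaw":0},{"slide":[0,0,-0.002],"yaw":0},{"slide":[0,0,-0.002],"yaw":0}]'
python3 -m inch '[{"slide":[0,0,-0.0005],"yaw":0},{"slide":[0,0,-0.001],"yaw":0},{"slide":[0,0,-0.001],"yaw":0}]'
```

```text
clock: 16.75
position: [0.5912, 0.0108, 0.0747]
ee_rot: [0.257, 0.967, -0.0, -0.0]
ft_force: [0.3, 0.4, -4.2]
grip_width: 0.616
grasp_force: 65.2
clock: 17.0
position: [0.5915, 0.0109, 0.0733]
ee_rot: [0.257, 0.967, 0.0, -0.0]
ft_force: [1.3, 0.4, -3.4]
grip_width: 0.617
grasp_force: 65.4
clock: 17.25
position: [0.5917, 0.0109, 0.0726]
ee_rot: [0.256, 0.967, 0.0, 0.0]
ft_force: [-0.9, -0.9, -0.2]
grip_width: 0.616
grasp_force: 65.8
```

```bash
for i in 1 2; do python3 -m inch '[{"slide":[0,0,-0.0005],"yaw":0},{"slide":[0,0,-0.001],"yaw":0},{"slide":[0,0,-0.001],"yaw":0}]' | grep -E "pos|ft_"; done
```

```text
position: [0.5916, 0.011, 0.0717]
ft_force: [-3.0, 0.6, 4.6]
position: [0.5914, 0.0113, 0.0709]
ft_force: [-4.4, 0.9, 8.7]
```

```bash
python3 -m inch '[{"slide":[0,0,-0.0005],"yaw":0},{"slide":[0,0,-0.001],"yaw":0},{"slide":[0,0,-0.001],"yaw":0}]' | grep -E "pos|ft_"
python3 -m inch '[{"slide":[0,0,-0.0005],"yaw":0},{"slide":[0,0,-0.001],"yaw":0},{"slide":[0,0,-0.001],"yaw":0}]' | grep -E "pos|ft_"
```

```text
position: [0.5914, 0.0115, 0.0702]
ft_force: [-5.5, 1.7, 8.0]
position: [0.5915, 0.0117, 0.0692]
ft_force: [-5.4, 1.5, 11.6]
```

```bash
python3 -m inch '[{"slide":[0,0,-0.0005],"yaw":0},{"slide":[0,0,-0.001],"yaw":0},{"slide":[0,0,-0.001],"yaw":0}]' | grep -E "pos|ft_"
python3 -m inch '[{"slide":[0,0,-0.0005],"yaw":0},{"slide":[0,0,-0.001],"yaw":0},{"slide":[0,0,-0.001],"yaw":0}]' | grep -E "pos|ft_"
```

```text
position: [0.5915, 0.0118, 0.068]
ft_force: [-5.4, 2.8, 7.2]
position: [0.5915, 0.0118, 0.0668]
ft_force: [-3.2, 3.5, 4.9]
```

```bash
python3 -m inch '[{"slide":[0,0,-0.001],"yaw":0},{"slide":[0,0,-0.002],"yaw":0},{"slide":[0,0,-0.003],"yaw":0},{"slide":[0,0,-0.004],"yaw":0},{"slide":[0,0,-0.004],"yaw":0}]' | grep -E "pos|ft_"
python3 -m inch '[{"slide":[0,0,-0.001],"yaw":0},{"slide":[0,0,-0.002],"yaw":0},{"slide":[0,0,-0.002],"yaw":0}]' | grep -E "pos|ft_"
```

```text
position: [0.5912, 0.0111, 0.0616]
ft_force: [0.9, 1.8, -7.1]
position: [0.5913, 0.0106, 0.0599]
ft_force: [0.6, -0.3, -3.8]
```

```bash
for i in 1 2; do python3 -m inch '[{"slide":[0,0,-0.0005],"yaw":0},{"slide":[0,0,-0.001],"yaw":0},{"slide":[0,0,-0.001],"yaw":0}]' | grep -E "pos|ft_";done
```

```text
position: [0.5914, 0.0108, 0.0592]
ft_force: [-0.6, 1.1, -4.3]
position: [0.5916, 0.0109, 0.0585]
ft_force: [0.2, -0.2, -3.1]
```

```bash
for i in 1 2; do python3 -m inch '[{"slide":[0,0,-0.0005],"yaw":0},{"slide":[0,0,-0.001],"yaw":0},{"slide":[0,0,-0.001],"yaw":0}]' | grep -E "pos|ft_";done
```

```text
position: [0.5915, 0.0108, 0.0583]
ft_force: [-5.9, 0.5, 9.1]
position: [0.5915, 0.0108, 0.0583]
ft_force: [-11.9, 0.3, 19.9]
```

It stopped hard at TCP z 0.0583, which is 34 mm above the grasp height (0.0243), so it is fully home. I'll relax the push, release and back off.

```bash
python3 -m inch '[{"slide":[0,0,0.001],"yaw":0},{"slide":[0,0,0.002],"yaw":0},{"slide":[0,0,0.002],"yaw":0}]' | grep -E "pos|ft_"
python3 -m inch '[{"slide":[0,0,0],"yaw":0},{"slide":[0,0,0],"yaw":0},{"slide":[0,0,0],"yaw":0},{"slide":[0,0,0],"yaw":0},{"slide":[0,0,0],"yaw":0},{"slide":[0,0,0],"yaw":0},{"slide":[0,0,0.02],"yaw":0},{"slide":[0,0,0.05],"yaw":0},{"slide":[0.02,0,0.085],"yaw":0},{"slide":[0.03,0,0.12],"yaw":0},{"slide":[0.03,0,0.12],"yaw":0},{"slide":[0.03,0,0.12],"yaw":0},{"slide":[0.03,0,0.12],"yaw":0}]' 0
python3 - <<'E'
from h import *
from oct import octa
c=camera("wrist");s=camera("scene")
try:
    for z in(.067,.070,.073):
        b,p,W=octa(c,[.591,.011,.07],z);print(z,len(p),W.mean(0).round(4),"flats",2*np.mean(np.linalg.norm(W-W.mean(0),axis=1))*np.cos(np.pi/8))
except Exception as e:print(e)
u,v=pix(c,[.591,.011,.06]);x0,y0=max(0,int(u)-70),max(0,int(v)-70)
a=crop(c,x0,y0,140,140,3);u,v=pix(s,[.591,.011,.05]);b=crop(s,int(u)-45,int(v)-50,90,100,4)[:420]
m=np.zeros((420,a.shape[1]+b.shape[1],3),np.uint8);m[:len(a),:a.shape[1]]=a[:420];m[:len(b),a.shape[1]:]=b
cv2.imwrite("pics/w8.png",m)
E
```

```text
position: [0.5916, 0.0109, 0.0584]
ft_force: [-1.0, 0.6, 0.1]
clock: 21.75
position: [0.6211, 0.0109, 0.1777]
ee_rot: [0.257, 0.967, -0.0, -0.0]
ft_force: [-0.3, 0.6, -0.2]
grip_width: 0.998
grasp_force: 0.0
0.067 8 [0.5908 0.0108] flats 0.05483451136163865
0.07 8 [0.5904 0.0112] flats 0.05415663336693923
0.073 8 [0.5901 0.0117] flats 0.05347875537223983
```

View pics/w8.png

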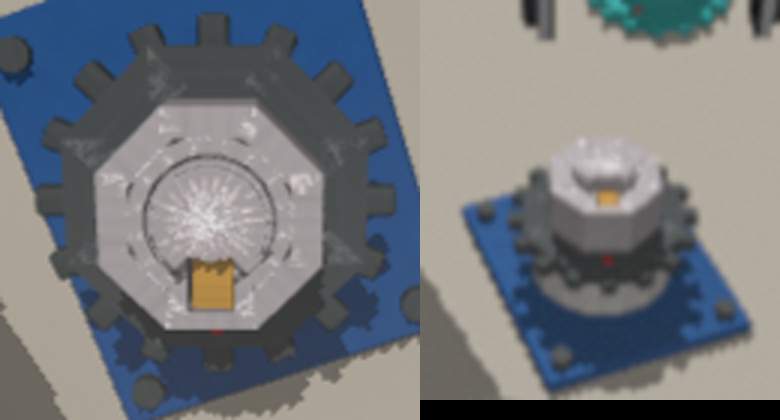

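The picture shows the sprocket seated boss up, with the shaft through the bore at (210,215) and the brass key filling the keyway at (212,287). The boss top measures 0.070 m high, the height expected when home, and the gripper is clear.

```bash
python3 -c "
from workcell import *
print(hand_in())"
```

```text
the job is handed in; nothing more can be done
None
```

The brass key is fully down in the mandrel slot and the sprocket is pressed past the ball and fully home on it, boss up; I let go, left the bystanders alone, and handed the job in at about 22 s with no measured force above about 25 N.

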